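Find the loose platform bolt on the plate shaker and hold its cap open

TASK

The plate shaker rattles because one of the three capped bolts that fasten its platform has come loose. Going from your left to your right, tap each capped bolt with a firm fingertip push from above: the loose one drops a little into the platform and stays down. Then lift only that bolt's spring-shut hinged cap well open, to about 60 degrees or more, and finish while still holding it open with the fingers so that I can get a spanner on the bolt, without shifting the rack, the tube in its stand or the jar.

Things in the scene. Friction and masses are not known exactly. Their poses are not given: they have to be found in the camera images.
- shaker: White plate shaker, 280 x 360 mm; bare aluminium platform, top 72 mm above the bench, 10 mm side rails; blue control panel, 36 mm high, juts 60 mm out in front. Fixed. Origin: centre of its underside; x away from the robot, y left, z up (yaw within 17 degrees). Three like bolts stand on the platform at x, y = -50, +105 mm (left), 40, 0 (middle), -50, -105 (right).
- bolt_left (a joint): How far the left bolt with its cap has sunk: 0 at the start, stop at 0.008 m. Which bolt is loose cannot be seen and differs each time. The loose one slides down under a push of over 5 N on its cap, up to 8 mm, and stays there (pulling it up again takes over 20 N). A tight one gives under 1.5 mm at 25 N. It stands on a black rubber bush, 34 mm across, with a 46 mm flange.
- cap_left (a joint): Hinge of the left bolt's cap: 0 rad shut; the far side lifts and swings back towards the robot, stop at 1.75. A spring and its weight pull it shut from any angle (under 1 N at the bar). Round grey cap, 42 mm across, top 108 mm above the bench, on it a T-bar pull on a 10 mm stem: round bar 26 mm long (shaker's y), 12 mm thick, upper edge at 136 mm (bolt not sunk). Hexagon head below.
- left_bar (a point): Centre of the left cap's T-bar: 6 mm below its upper edge, 22 mm above the cap's top, 8 mm beyond the bolt's axis (130 mm above the bench when shut, bolt not sunk). Pinched by its two flat ends from above, it turns easily between the fingers. Moves with the cap; axes as the shaker's when shut.
- left_hinge (a point): Middle of the left cap's hinge pin, which runs along the shaker's y, 26 mm nearer the robot than the bolt's axis; the bar's centre lies 34 mm beyond it and 40 mm above it when shut. Sinks with the bolt.
- bolt_middle (a joint): How far the middle bolt with its cap has sunk: 0 at the start, stop at 0.008 m. Which bolt is loose cannot be seen and differs each time. The loose one slides down under a push of over 5 N on its cap, up to 8 mm, and stays there (pulling it up again takes over 20 N). A tight one gives under 1.5 mm at 25 N. It stands on a black rubber bush, 34 mm across, with a 46 mm flange.
- cap_middle (a joint): Hinge of the middle bolt's cap: 0 rad shut; the far side lifts and swings back towards the robot, stop at 1.75. A spring and its weight pull it shut from any angle (under 1 N at the bar). Round grey cap, 42 mm across, top 108 mm above the bench, on it a T-bar pull on a 10 mm stem: round bar 26 mm long (shaker's y), 12 mm thick, upper edge at 136 mm (bolt not sunk). Hexagon head below.
- middle_bar (a point): Centre of the middle cap's T-bar: 6 mm below its upper edge, 22 mm above the cap's top, 8 mm beyond the bolt's axis (130 mm above the bench when shut, bolt not sunk). Pinched by its two flat ends from above, it turns easily between the fingers. Moves with the cap; axes as the shaker's when shut.
- middle_hinge (a point): Middle of the middle cap's hinge pin, which runs along the shaker's y, 26 mm nearer the robot than the bolt's axis; the bar's centre lies 34 mm beyond it and 40 mm above it when shut. Sinks with the bolt.
- bolt_right (a joint): How far the right bolt with its cap has sunk: 0 at the start, stop at 0.008 m. Which bolt is loose cannot be seen and differs each time. The loose one slides down under a push of over 5 N on its cap, up to 8 mm, and stays there (pulling it up again takes over 20 N). A tight one gives under 1.5 mm at 25 N. It stands on a black rubber bush, 34 mm across, with a 46 mm flange.
- cap_right (a joint): Hinge of the right bolt's cap: 0 rad shut; the far side lifts and swings back towards the robot, stop at 1.75. A spring and its weight pull it shut from any angle (under 1 N at the bar). Round grey cap, 42 mm across, top 108 mm above the bench, on it a T-bar pull on a 10 mm stem: round bar 26 mm long (shaker's y), 12 mm thick, upper edge at 136 mm (bolt not sunk). Hexagon head below.
- right_bar (a point): Centre of the right cap's T-bar: 6 mm below its upper edge, 22 mm above the cap's top, 8 mm beyond the bolt's axis (130 mm above the bench when shut, bolt not sunk). Pinched by its two flat ends from above, it turns easily between the fingers. Moves with the cap; axes as the shaker's when shut.
- right_hinge (a point): Middle of the right cap's hinge pin, which runs along the shaker's y, 26 mm nearer the robot than the bolt's axis; the bar's centre lies 34 mm beyond it and 40 mm above it when shut. Sinks with the bolt.
- rack: Bystander: pink tube rack, 70 x 130 x 57 mm, with three capped tubes up to 122 mm above the bench; origin at the centre of its underside.
- tube_stand: Bystander: tube with a red cap, standing in a round blue stand 80 mm across; 137 mm high; origin at the centre of its underside.
- wash_bottle: Bystander: white jar with a screw cap, 72 mm across, 150 mm high; origin at the centre of its underside.

How it is judged (in metres and radians):
On the way, in this order (a step that is already met when the one before it is completed fails the run):
1. the left bolt is tapped from above with the fingers (more than 3 N) (contact force between the fingers and bolt_left above 3 N), for 0.04 s.
2. the middle bolt is tapped from above with the fingers (more than 3 N) (contact force between the fingers and bolt_middle above 3 N), for 0.04 s.
3. the right bolt is tapped from above with the fingers (more than 3 N) (contact force between the fingers and bolt_right above 3 N), for 0.04 s.
4. the cap of the loose (dropped) bolt is lifted past 49 degrees (((value of joint cap_left above 0.85 rad and value of joint bolt_left above 0.003 m) or (value of joint cap_middle above 0.85 rad and value of joint bolt_middle above 0.003 m) or (value of joint cap_right above 0.85 rad and value of joint bolt_right above 0.003 m))), for 0.2 s.
At the end, for the whole second after the job is handed in: The fingers hold (more than 0.3 N) the cap of the loose bolt, the one that has dropped by more than 3 mm, open past 0.85 rad (49 degrees); the other two caps are shut (under 0.15 rad), and the rack, the tube stand and the jar are within 30 mm of where they stood (((value of joint cap_left above 0.85 rad and value of joint bolt_left above 0.003 m and contact force between the fingers and cap_left above 0.3 N and value of joint each of cap_middle, cap_right below 0.15 rad) or (value of joint cap_middle above 0.85 rad and value of joint bolt_middle above 0.003 m and contact force between the fingers and cap_middle above 0.3 N and value of joint each of cap_left, cap_right below 0.15 rad) or (value of joint cap_right above 0.85 rad and value of joint bolt_right above 0.003 m and contact force between the fingers and cap_right above 0.3 N and value of joint each of cap_left, cap_middle below 0.15 rad)) and distance of each of rack, tube_stand, wash_bottle from where it was at the start of the episode below 0.03 m); the arm keeps its last pose, push and grip.
It fails at once if a cap is lifted (past 0.3 rad) whose bolt has not dropped under a tap (2 mm or more) ((value of joint cap_left above 0.3 rad and value of joint bolt_left below 0.002 m) or (value of joint cap_middle above 0.3 rad and value of joint bolt_middle below 0.002 m) or (value of joint cap_right above 0.3 rad and value of joint bolt_right below 0.002 m)).
It fails at once if the rack, the tube stand or the jar is shifted by more than 30 mm (distance of any of rack, tube_stand, wash_bottle from where it was at the start of the episode above 0.03 m).
It also fails if it takes over 51 s, if anything falls off the work surface, if the arm or the gripper's body presses on something with over 40 N, if the wrist force passes 120 N, or if a joint passes its speed limit or range.

ROBOT

A 6-joint arm with a two-finger parallel gripper is mounted at the origin on the work surface. World frame = base frame: x ahead of the robot, y to its left, z up, the work surface at z = 0. Lengths are in mm, angles in rad, forces in N, time in s.
With the tool pointing down it reaches from about 425 to 925 mm from the base axis. Payload 12.5 kg.
Tool frame: the origin (TCP) lies where the fingers leave the gripper's body, on its centre line; the fingertips stand 73 mm ahead of it and the grasp point (between the pads) lies 54 mm ahead of it; z points along the fingers, y is the line along which they close (so a half turn about z gives the same grasp; the last joint's range is limited). The gripper opens to 85 mm and grips with 20 to 120 N. Pads are 22 mm wide; open, the fingers measure 114 mm over their backs; the gripper's body (76 mm by 85 mm) begins 54 mm behind the grasp point. The pads swing forward as they close: fully open they stand 13 mm farther back than shut.
Start: joints at [-1.455, 0.491, 1.559, -0, 1.092, -0.106], TCP at [137.512, -609.694, 303.927] pointing down, gripper open.
Joint ranges: [-3.1, 3.1], [-0.84, 2.19], [0.05, 2.79], [-1.13, 4.28], [0.06, 2.93], [-2.69, 2.69]. Speed limits (rad/s): [2.22, 2.22, 2.79, 3.14, 3.14, 3.14].

INTERFACE

Orientations are given as a unit quaternion [x, y, z, w].
In Python, from rig import env gives the robot as it stands.
- The arm moves only by the tool jog_arm, never from a script. Its argument "moves" is a list of rows, each a list of 3 entries, a list of its own where there are three numbers: the closure, from 0 (fully open) to 1 (shut), then the shift along the tool's x, y, z in a scale on which 1.0 is 600 mm, then the turn about the tool's z in parts of the range, where 1.0 means pi/2 rad. A call has 1 to 12 rows; each row is the pose to reach, as a shift and turn from the pose commanded when the call began, along the tool's axes at that moment; what a row does not reach only later rows make up. A row lasts 1/10 s, in which the tool goes at most 50 mm and 8.59 degrees, less where a joint would pass 70% of its speed; a pose out of reach is approached as far as the arm can. A shift or turn number past 1, either way, is cut back to 1. A call with a gripper value outside its range is refused whole. The fingers move at their own pace and stop on an object; the grip force is fixed at half the most. Time passes only in rows, so rows that repeat a pose let the fingers close. It gives the time, the measured TCP pose, the force, the opening and the grip force at its end, in the units of the state.
- env.observe(): the state, without advancing time (a new reading comes with each control period).
- env.grab_frame(name): name is "scene" or "side" or "wrist"; returns a dict with "image" (420x560x3 uint8, red, green, blue), "mtx" (3x3 intrinsics, pixels), "pose" (4x4, takes a point from camera to world coordinates). Camera axes: x right, y up, looking along -z (the intrinsics and any distortion apply to the point x, -y, -z); pixel columns grow to the right and rows downward; lengths in mm; the calibration is good to about 2 mm. A picture is of the moment at which its call begins. There is no depth.
- env.sign_off(): hands the job in; it is judged then, once.
The state is a dict: "time_s": time; "qpos": joint angles; "qvel": joint speeds; "effort": joint torques, N m; "position": TCP position; "ee_rot": TCP orientation; "wrist_force": force on the tool from outside, world axes, zero at the start; "torque": the same for the moment, N m; "finger_gap": finger opening in mm; "grip_force": force on a finger pad.
Only numpy, scipy, OpenCV 4.12 (cv2) and the standard library are available. Lean on these libraries where they do the work, as an engineer would, in place of code of your own. Each camera call takes 0.05 s, during which the arm holds its last target. There are 200 camera calls.

## Working session

There is one attempt and no reset: what is moved stays moved. The work goes in short steps, Python scripts to look and compute and a tool call to move; the robot and the scene stay as the last step left them, time stands still between calls to the robot, and variables do not carry over. Pictures are saved under pics/ and viewed, at most 10 in all, crops included, and the job is handed in when it is done.

Besides the shell and the picture viewer there is one more tool, called after "Emit:" as name(argument=value, ...), one argument or row to a line, values as JSON. jog_arm: Moves the arm, as the interface text tells. Its arguments: {"type":"object","properties":{"moves":{"type":"array"}},"required":["moves"]}

```bash
mkdir -p pics; python3 - <<'E'
from rig import env
import cv2
for n in ("scene","side"):
    f=env.grab_frame(n); cv2.imwrite(f"pics/{n}0.png",cv2.resize(f["image"][:,:,::-1],(800,600),interpolation=cv2.INTER_CUBIC)); print(n,f["mtx"].tolist(),f["pose"].round(4).tolist())
print(env.observe())
E
```

```text
scene [[537.0017304881547, 0.0, 270.62768423936575], [0.0, 537.0017304881547, 201.68382160366363], [0.0, 0.0, 1.0]] [[0.6236, -0.606, 0.4939, 1377.4782], [0.7816, 0.496, -0.3783, -582.5597], [-0.0157, 0.6219, 0.7829, 1320.9615], [0.0, 0.0, 0.0, 1.0]]
side [[537.8593153791536, 0.0, 278.93087306740705], [0.0, 537.8593153791536, 208.5235474511591], [0.0, 0.0, 1.0]] [[-0.8037, 0.3468, -0.4835, -195.7102], [-0.595, -0.4704, 0.6517, 1110.853], [-0.0015, 0.8115, 0.5844, 1124.7949], [0.0, 0.0, 0.0, 1.0]]
{'time_s': 0.1, 'qpos': array([-1.45460530e+00,  4.91466473e-01,  1.55937460e+00, -3.97207995e-07,
        1.09171147e+00, -1.05614804e-01]), 'qvel': array([ 7.89566688e-05, -2.19808631e-03, -2.22692231e-03,  1.13249502e-03,
        1.05773493e-03,  1.38244084e-05]), 'effort': array([ 4.66673504e-03, -6.19445515e+01, -2.62025428e+01, -4.01530201e-06,
        2.87147850e-03,  1.44919562e-05]), 'position': array([ 137.49308237, -609.55946485,  303.41132071]), 'ee_rot': array([ 9.93856448e-01,  1.10675793e-01, -2.71417009e-06, -4.79933681e-04]), 'wrist_force': array([0.00712427, 0.06968345, 0.10935702]), 'torque': array([-0.00715008,  0.00374639, -0.01228199]), 'grip_force': 0.0, 'finger_gap': 85.73947833771307}
```

View pics/scene0.png

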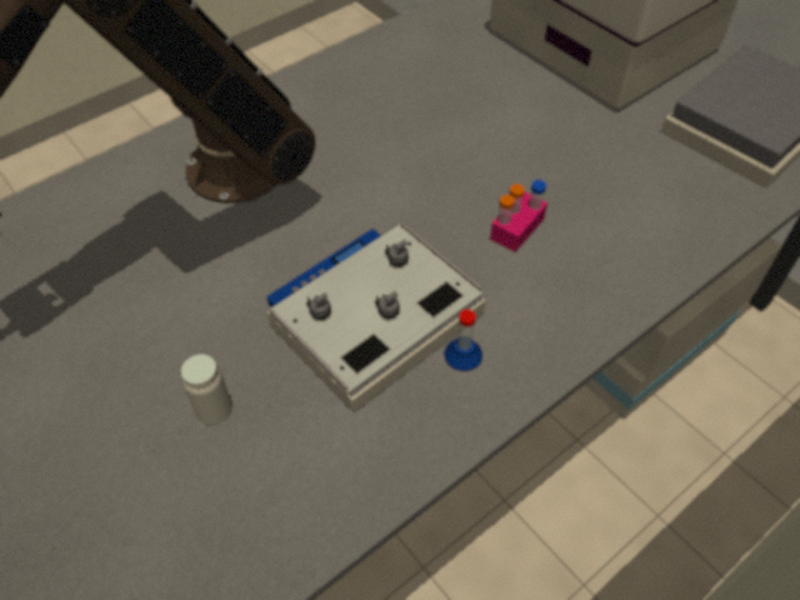

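View pics/side0.png

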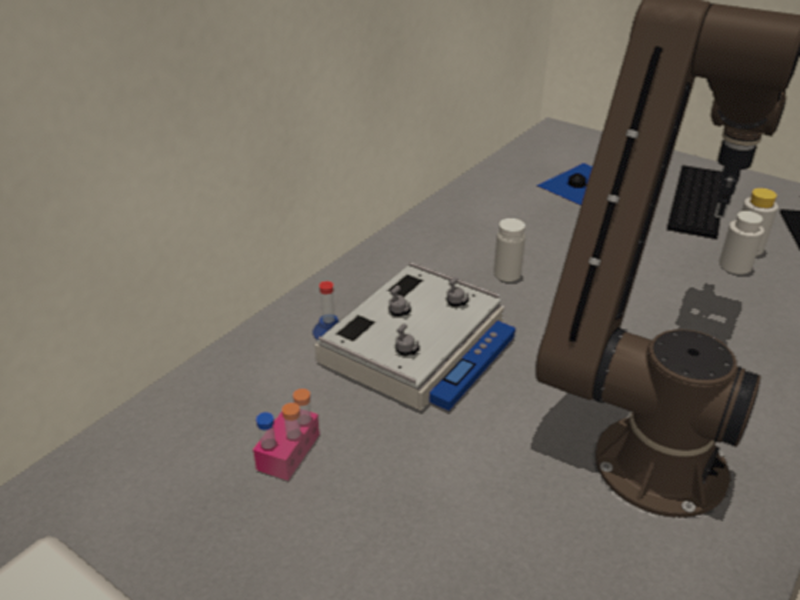

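The scene and side views both show the shaker, with the three bolts near scene px (398,253), (388,305) and (320,306) at 800-wide scale. The rack, stand and jar stand clear of it. Next I'll enlarge crops of both views.

```bash
python3 - <<'E'
from rig import env
import cv2
for n,(x,y,w,h) in (("scene",(180,150,168,126)),("side",(215,175,160,120))):
    f=env.grab_frame(n); c=f["image"][y:y+h,x:x+w,::-1]
    cv2.imwrite(f"pics/{n}1.png",cv2.resize(c,(800,600),interpolation=cv2.INTER_CUBIC))
E
```

```text
(no output)
```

View pics/scene1.png

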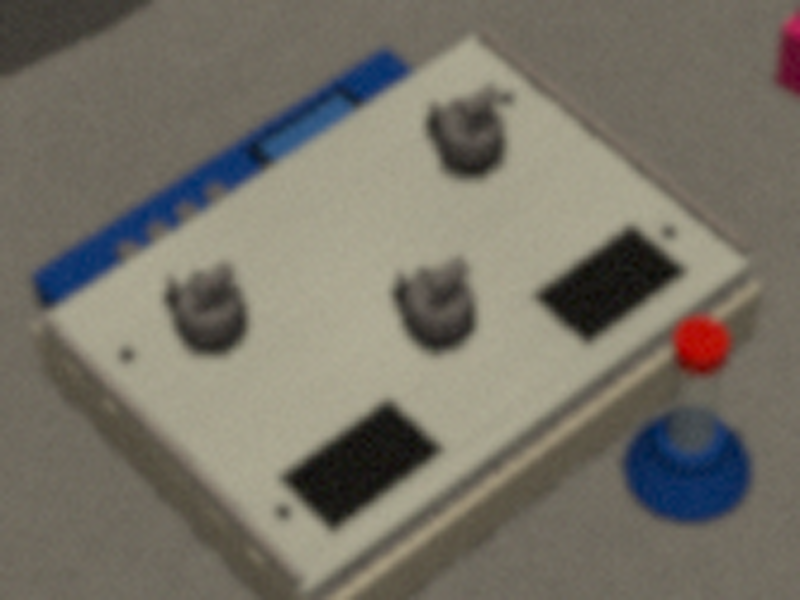

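View pics/side1.png

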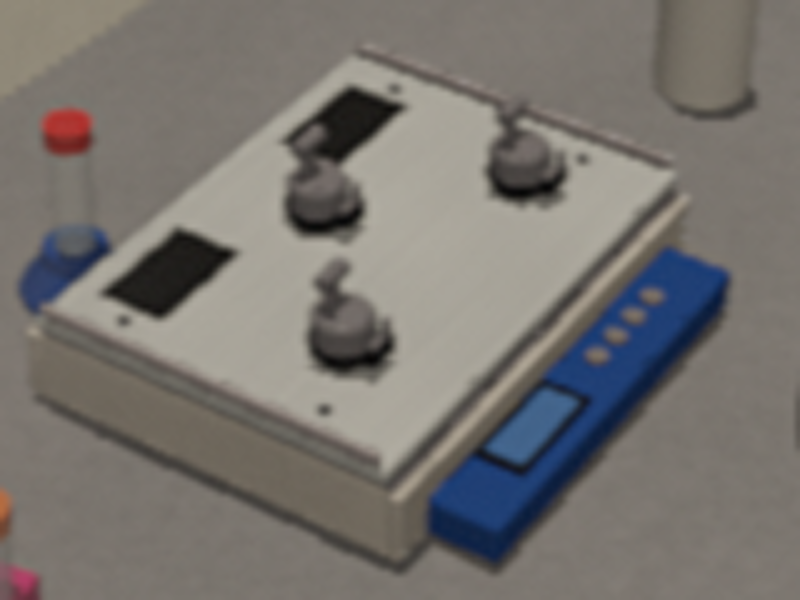

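Scene crop: the bars are near (485,103) left, (448,275) middle and (213,280) right. Side crop: they are near (333,276), (310,138) and (512,108). I'll fit x, y and yaw to these.

```bash
cat > h.py <<'E'
import numpy as np
B={"left":(-50,105),"middle":(40,0),"right":(-50,-105)}
def proj(f,P):
    T=np.linalg.inv(f["pose"]); p=np.atleast_2d(P)@T[:3,:3].T+T[:3,3]
    q=np.c_[p[:,0],-p[:,1],-p[:,2]]@f["mtx"].T
    return q[:,:2]/q[:,2:]
def W(s,pts):
    x,y,a=s; c,d=np.cos(a),np.sin(a); P=np.atleast_2d(np.array(pts,float)).copy()
    P[:,:2]=P[:,:2]@np.array([[c,d],[-d,c]])+[x,y]; return P
def bars(s): return W(s,[(x+8,y,130) for x,y in B.values()])
E
python3 - <<'E'
from rig import env
from h import *
from scipy.optimize import least_squares
fs,fd=env.grab_frame("scene"),env.grab_frame("side")
o1=np.array([[485,103],[448,275],[213,280]])/4.762+[180,150]
o2=np.array([[333,276],[310,138],[512,108]])/5+[215,175]
r=least_squares(lambda s:np.r_[(proj(fs,bars(s))-o1).ravel(),(proj(fd,bars(s))-o2).ravel()],[600,0,0],x_scale=[100,100,.1])
print(r.x,r.fun.round(1)); print(bars(r.x).round(1))
# predicted features for a check
feat=W(r.x,[(-140,180,72),(-140,-180,72),(140,180,72),(140,-180,72)])
print(((proj(fs,feat)-[180,150])*4.762).round().tolist(),((proj(fd,feat)-[215,175])*5).round().tolist())
print(env.observe()["time_s"])
E
```

```text
[ 6.02314086e+02 -1.66859690e+01  3.42738017e-02] [-1.   0.1 -0.3  0.5 -0.2 -0.1 -0.7 -0.1 -0.7  1.  -0.1  0.7]
[[ 556.7   86.8  130. ]
 [ 650.3  -15.   130. ]
 [ 563.9 -123.1  130. ]]
[[468.0, 24.0], [26.0, 306.0], [766.0, 272.0], [312.0, 605.0]] [[396.0, 480.0], [693.0, 178.0], [21.0, 308.0], [345.0, 47.0]]
0.3
```

The rows are not in the units I measure in: shifts go in shares of 600 mm and turns go in shares of pi/2 rad. I convert before sending: -587 mm / 600 = -0.9783, 562 mm / 600 = 0.9367, 0.188 rad / 1.5708 = 0.1197.

Emit:
jog_arm(
  moves=[
    [1, [0.5783, -0.3467, 0], 0.0637],
    [1, [0.5783, -0.3467, 0], 0.1197],
    [1, [0.5783, -0.3467, 0], 0.1197],
    [1, [0.5783, -0.3467, 0], 0.1197],
    [1, [0.5783, -0.3467, 0], 0.1197],
    [1, [0.5783, -0.3467, 0], 0.1197],
    [1, [0.5783, -0.3467, 0], 0.1197],
    [1, [0.5783, -0.3467, 0], 0.1197],
    [1, [0.9367, -0.9783, 0], 0.1197],
    [1, [0.9367, -0.9783, 0], 0.1197],
    [1, [0.9367, -0.9783, 0], 0.1197],
    [1, [0.9367, -0.9783, 0], 0.1197],
  ],
)

```text
time_s: 1.5
position: [486.2, -140.5, 304.0]
ee_rot: [1.0, 0.017, 0.0, 0.0]
wrist_force: [1.6, -0.5, -0.3]
finger_gap: -0.4
grip_force: 0.0
```

```bash
cat >> h.py <<'E'
from scipy.spatial.transform import Rotation as Ro
S=[602.3,-16.7,.0343]
def tool(o,target): return (Ro.from_quat(o["ee_rot"]).inv().apply(np.array(target)-o["position"])).round(1)
def yawz(o): 
    x=Ro.from_quat(o["ee_rot"]).apply([1,0,0]); return np.arctan2(x[1],x[0])
E
python3 - <<'E'
from rig import env
from h import *
o=env.observe(); b=bars(S)
print(o["time_s"],o["position"].round(1),yawz(o),o["finger_gap"],o["wrist_force"].round(2),o["qpos"].round(2))
print(tool(o,[*b[0,:2],300]))
E
```

```text
1.5 [ 486.2 -140.5  304. ] 0.033624618126149315 -0.39744494611749887 [ 1.56 -0.49 -0.32] [-0.41  0.32  1.85 -0.    0.97  1.13]
[  78.2 -224.8    4. ]
```

In the tool's units: -225 mm / 600 = -0.375, 78 mm / 600 = 0.13.

Emit:
jog_arm(
  moves=[
    [1, [0.13, -0.375, 0], 0],
    [1, [0.13, -0.375, 0], 0],
    [1, [0.13, -0.375, 0], 0],
    [1, [0.13, -0.375, 0], 0],
    [1, [0.13, -0.375, 0], 0],
    [1, [0.13, -0.375, 0.0167], 0],
    [1, [0.13, -0.375, 0.0167], 0],
  ],
)

```text
time_s: 2.2
position: [555.8, 85.6, 292.6]
ee_rot: [1.0, 0.018, -0.001, 0.0]
wrist_force: [-0.3, -0.1, -0.5]
finger_gap: 0.1
grip_force: 0.0
```

```bash
python3 - <<'E'
from rig import env
from h import *
import cv2
o=env.observe(); b=bars(S); f=env.grab_frame("wrist")
print(o["time_s"],o["position"].round(1),yawz(o),tool(o,[*b[0,:2],290]),proj(f,b).round(1).tolist(),proj(f,[o["position"]-[0,0,73]]))
im=f["image"][:,:,::-1].copy()
cv2.imwrite("pics/w1.png",cv2.resize(im,(800,600),interpolation=cv2.INTER_CUBIC))
E
```

```text
2.2 [555.8  85.6 292.6] 0.03568015895098815 [ 1.  -1.2  2.6] [[277.9, 217.9], [427.2, 95.3], [546.8, 218.2]] [[279.94322996 269.4801713 ]]
```

View pics/w1.png

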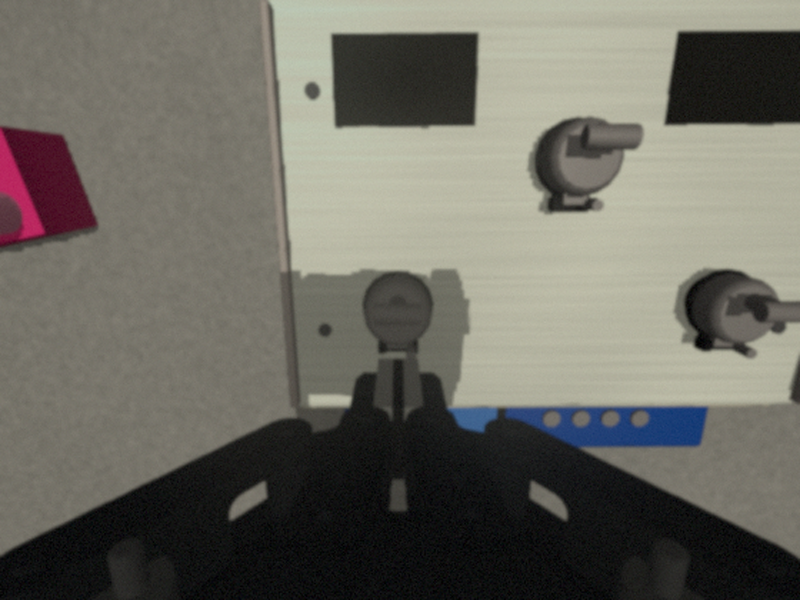

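The wrist view shows the middle bar at (611,137) and the right bar near (785,312), matching the predictions. The left bar sits under the shut fingers at about (397,312), so I'll go down to tap it.

In the tool's units: 85 mm / 600 = 0.1417, 84 mm / 600 = 0.14.

Emit:
jog_arm(
  moves=[
    [1, [0.0017, -0.0017, 0.0833], 0],
    [1, [0.0017, -0.0017, 0.1233], 0],
    [1, [0.0017, -0.0017, 0.13], 0],
    [1, [0.0017, -0.0017, 0.1333], 0],
    [1, [0.0017, -0.0017, 0.1367], 0],
    [1, [0.0017, -0.0017, 0.1383], 0],
    [1, [0.0017, -0.0017, 0.14], 0],
    [1, [0.0017, -0.0017, 0.1417], 0],
  ],
)

```text
time_s: 3.05
position: [557.4, 86.0, 209.4]
ee_rot: [1.0, 0.017, 0.0, 0.0]
wrist_force: [0.5, -0.3, -0.5]
finger_gap: 0.1
grip_force: 0.0
```

In the tool's units: 3 mm / 600 = 0.005, 2 mm / 600 = 0.0033.

Emit:
jog_arm(
  moves=[
    [1, [0, 0, 0.0017], 0],
    [1, [0, 0, 0.0033], 0],
    [1, [0, 0, 0.005], 0],
    [1, [0, 0, 0.005], 0],
  ],
)

```text
time_s: 3.45
position: [558.3, 86.1, 207.0]
ee_rot: [1.0, 0.017, 0.002, 0.0]
wrist_force: [1.9, 0.7, 9.8]
finger_gap: -0.1
grip_force: 5.3
```

In the tool's units: 2 mm / 600 = 0.0033, 1 mm / 600 = 0.0017.

Emit:
jog_arm(
  moves=[
    [1, [0, 0, 0.0017], 0],
    [1, [0, 0, 0.0033], 0],
    [1, [0, 0, 0.0033], 0],
  ],
)

```text
time_s: 3.75
position: [559.0, 86.1, 206.0]
ee_rot: [1.0, 0.017, 0.003, -0.0]
wrist_force: [3.2, 0.6, 18.1]
finger_gap: -0.3
grip_force: 9.1
```

In the tool's units: 105 mm / 600 = 0.175, 90 mm / 600 = 0.15.

Emit:
jog_arm(
  moves=[
    [1, [0, 0, -0.0667], 0],
    [1, [0.0833, 0.0917, -0.0667], 0],
    [1, [0.15, 0.175, -0.0667], 0],
    [1, [0.15, 0.175, -0.0667], 0],
    [1, [0.15, 0.175, -0.0167], 0],
    [1, [0.15, 0.175, -0.01], 0],
    [1, [0.15, 0.175, -0.0067], 0],
    [1, [0.15, 0.175, -0.005], 0],
    [1, [0.15, 0.175, -0.0033], 0],
    [1, [0.15, 0.175, -0.0033], 0],
  ],
)

```text
time_s: 4.75
position: [650.9, -15.6, 207.3]
ee_rot: [1.0, 0.017, 0.001, 0.0]
wrist_force: [-0.4, -3.9, 5.8]
finger_gap: 0.3
grip_force: 3.4
```

In the tool's units: 2 mm / 600 = 0.0033, 1 mm / 600 = 0.0017.

Emit:
jog_arm(
  moves=[
    [1, [0, 0, 0.0017], 0],
    [1, [0, 0, 0.0033], 0],
    [1, [0, 0, 0.0033], 0],
  ],
)

```text
time_s: 5.05
position: [651.5, -15.6, 206.5]
ee_rot: [1.0, 0.017, 0.002, 0.001]
wrist_force: [1.0, -4.2, 12.9]
finger_gap: 0.1
grip_force: 6.7
```

In the tool's units: 105 mm / 600 = 0.175, -90 mm / 600 = -0.15.

Emit:
jog_arm(
  moves=[
    [1, [0, 0, -0.0667], 0],
    [1, [-0.075, 0.0917, -0.0667], 0],
    [1, [-0.15, 0.175, -0.0667], 0],
    [1, [-0.15, 0.175, -0.0667], 0],
    [1, [-0.15, 0.175, -0.0167], 0],
    [1, [-0.15, 0.175, -0.01], 0],
    [1, [-0.15, 0.175, -0.0067], 0],
    [1, [-0.15, 0.175, -0.005], 0],
    [1, [-0.15, 0.175, -0.0033], 0],
    [1, [-0.15, 0.175, -0.0017], 0],
    [1, [-0.15, 0.175, 0], 0],
    [1, [-0.15, 0.175, 0], 0],
  ],
)

```text
time_s: 6.25
position: [564.7, -123.2, 204.7]
ee_rot: [1.0, 0.017, 0.0, 0.0]
wrist_force: [-1.5, 0.5, 5.7]
finger_gap: -0.2
grip_force: 2.5
```

Here the tool follows down at about 5.7 N, so the right bolt is sliding. I'll push it to its stop.

Emit:
jog_arm(
  moves=[
    [1, [0, 0, 0.0033], 0],
    [1, [0, 0, 0.0067], 0],
    [1, [0, 0, 0.01], 0],
    [1, [0, 0, 0.0117], 0],
    [1, [0, 0, 0.0133], 0],
    [1, [0, 0, 0.0133], 0],
  ],
)

```text
time_s: 6.85
position: [565.8, -123.5, 198.1]
ee_rot: [1.0, 0.017, 0.002, 0.001]
wrist_force: [0.7, 2.3, 16.9]
finger_gap: 0.1
grip_force: 8.5
```

In the tool's units: -25 mm / 600 = -0.0417.

Emit:
jog_arm(
  moves=[
    [1, [0, 0, -0.0417], 0],
    [0.3, [0, 0, -0.0417], 0],
    [0.3, [0, 0, -0.0417], 0],
    [0.3, [0, 0, -0.0417], 0],
    [0.3, [0, 0, -0.0417], 0],
    [0.3, [0, 0, -0.0417], 0],
  ],
)

```text
time_s: 7.45
position: [564.3, -123.8, 220.3]
ee_rot: [1.0, 0.017, -0.0, -0.0]
wrist_force: [0.6, -0.5, 0.6]
finger_gap: 59.8
grip_force: 0.0
```

```bash
python3 - <<'E'
from rig import env
from h import *
import cv2
o=env.observe(); b=bars(S)[2]; b[2]=122; f=env.grab_frame("wrist")
print(o["time_s"],o["position"].round(1),yawz(o),o["finger_gap"],tool(o,[*b[:2],180]),proj(f,[b]).round(1))
cv2.imwrite("pics/w2.png",cv2.resize(f["image"][:,:,::-1],(800,600),interpolation=cv2.INTER_CUBIC))
E
```

```text
7.45 [ 564.3 -123.8  220.3] 0.03381255611272787 59.75494292092611 [-0.3 -0.7 40.3] [[278.6 251.1]]
```

View pics/w2.png

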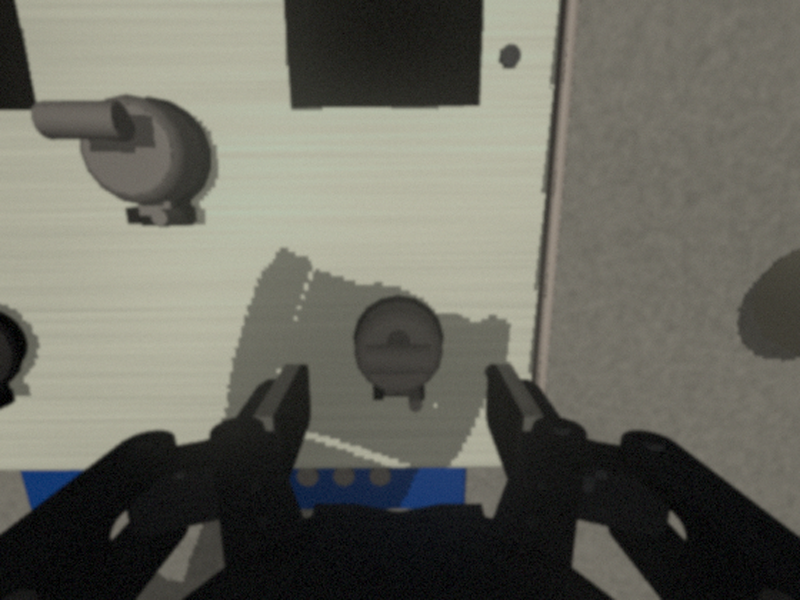

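The wrist view shows the bar at (398,358), centred between the fingers and as predicted. I'll go down and pinch it.

In the tool's units: 40 mm / 600 = 0.0667, 30 mm / 600 = 0.05.

Emit:
jog_arm(
  moves=[
    [0.3, [0, -0.0008, 0.05], 0],
    [0.3, [0, -0.0008, 0.0667], 0],
    [0.3, [0, -0.0008, 0.0667], 0],
    [1, [0, -0.0008, 0.0667], 0],
    [1, [0, -0.0008, 0.0667], 0],
    [1, [0, -0.0008, 0.0667], 0],
    [1, [0, -0.0008, 0.0667], 0],
    [1, [0, -0.0008, 0.0667], 0],
    [1, [0, -0.0008, 0.0667], 0],
  ],
)

```text
time_s: 8.4
position: [564.9, -123.6, 181.7]
ee_rot: [1.0, 0.017, 0.001, 0.0]
wrist_force: [2.6, -1.0, 5.8]
finger_gap: 24.4
grip_force: 58.9
```

In the tool's units: -18 mm / 600 = -0.03, -11.5 mm / 600 = -0.0192.

Emit:
jog_arm(
  moves=[
    [1, [-0.0092, 0, -0.0067], 0],
    [1, [-0.0192, 0, -0.0125], 0],
    [1, [-0.03, 0, -0.0167], 0],
    [1, [-0.03, 0, -0.0167], 0],
  ],
)

```text
time_s: 8.8
position: [546.7, -124.2, 191.5]
ee_rot: [1.0, 0.017, 0.001, 0.0]
wrist_force: [5.6, -1.3, -1.8]
finger_gap: 24.0
grip_force: 59.1
```

In the tool's units: -43.5 mm / 600 = -0.0725, -6.5 mm / 600 = -0.0108.

Emit:
jog_arm(
  moves=[
    [1, [-0.0108, 0, -0.0025], 0],
    [1, [-0.0225, 0, -0.0042], 0],
    [1, [-0.0333, 0, -0.0042], 0],
    [1, [-0.045, 0, -0.0025], 0],
    [1, [-0.0558, 0, 0.0008], 0],
    [1, [-0.0642, 0, 0.0042], 0],
    [1, [-0.0725, 0, 0.0092], 0],
    [1, [-0.0725, 0, 0.0092], 0],
    [1, [-0.0725, 0, 0.0092], 0],
  ],
)

```text
time_s: 9.7
position: [503.7, -126.0, 186.6]
ee_rot: [1.0, 0.017, 0.002, 0.001]
wrist_force: [1.7, -2.3, 11.9]
finger_gap: 23.9
grip_force: 58.5
```

```bash
python3 - <<'E'
from rig import env
import numpy as np, cv2
o=env.observe(); print(o["time_s"],o["position"].round(1),o["wrist_force"].round(1),o["grip_force"])
a=env.grab_frame("scene")["image"][185:285,180:313]; b=env.grab_frame("side")["image"][150:250,280:413]
r=lambda i:cv2.resize(i[:,:,::-1],(400,300),interpolation=cv2.INTER_CUBIC)
cv2.imwrite("pics/end.png",np.hstack([r(a),r(b)]))
E
```

```text
9.7 [ 503.7 -126.   186.6] [ 1.7 -2.3 11.9] 58.46734285354614
```

View pics/end.png

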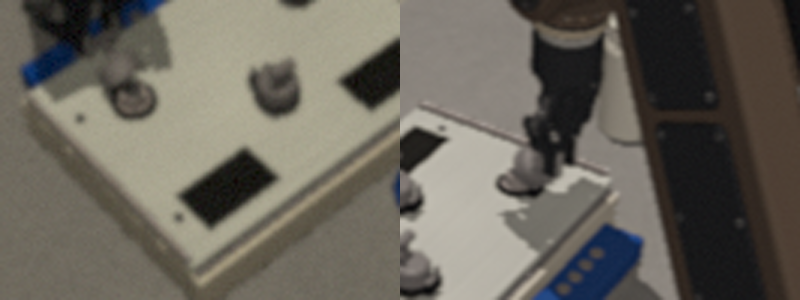

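The pictures show the right cap tipped up on edge and held by the fingers: left half at about (118,75), right half at about (530,165). The middle cap is shut, and the jar hasn't moved. Handing in.

```bash
python3 -c "
from rig import env
print(env.sign_off())"
```

```text
the job is handed in; nothing more can be done
None
```

The right bolt was the loose one: it sank about 8 mm under the tap while the left and middle held firm, and I handed in with the fingers holding its cap open at about 72° (worked out from how far the bar moved); no verdict came back.

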